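Shut the analyser's cover and lock its quarter-turn fastener

ROBOT

A 6-joint arm with a two-finger parallel gripper is mounted at the origin on the work surface. World frame = base frame: x ahead of the robot, y to its left, z up, the work surface at z = 0. Lengths are in m, angles in degrees, forces in N, time in s.
With the tool pointing down it reaches from about 0.4 to 0.825 m from the base axis. Payload 7 kg.
Tool frame: the origin (TCP) lies midway between the tips of the shut fingers; the grasp point (between the pads) lies r.grip_depth behind it (r.grip_depth is the distance from the TCP to the grasp point, in m); z points along the fingers, y is the direction in which the jaws open and shut (so a half turn about z gives the same grasp; the last joint's range is limited). The gripper opens to 88 mm and grips with 3 to 60 N. Pads are 19 mm wide; open, the fingers measure 130 mm over their backs; the gripper's body (78 mm by 193 mm) begins 47 mm behind the grasp point.
Start: joints at [88.184, 20.546, 0.682, 0, -70.136, -16.507], TCP at [0.212, 0.641, 0.227] pointing down, gripper open.
Joint ranges: [-176.03, 176.03], [-82.01, 121.73], [-58.28, 71.71], [-173.87, 95.51], [-174.79, -0.11], [-173.66, 173.66]. Speed limits (degrees/s): [136.94, 136.94, 172.46, 180, 180, 180].

INTERFACE

Orientations are given as [roll, pitch, yaw] about the fixed x, y, z axes, in that order (R = Rz(yaw) Ry(pitch) Rx(roll)).
In Python, from plant import r, imaging, close_job gives the robot as it stands.
- The arm moves only by the tool step_arm, never from a script. Its argument "commands" is a list of rows, each a list of 2 entries, a list of its own where there are three numbers: the shift along the tool's x, y, z in mm, then the turn about the tool's z in degrees. In form: [[[x, y, z], twist], ...]. A call has 1 to 20 rows; each row shifts and turns the commanded pose from where the row before left it, along the tool's axes as they then stand; what a row does not reach is not made up. A row lasts 1/8 s, in which the tool goes at most 62.5 mm and 10.7 degrees, less where a joint would pass 70% of its speed; a pose out of reach is approached as far as the arm can. A call with a gripper value outside its range is refused whole. "gripper" is the closure, from 0 (fully open) to 1 (shut), set as the call begins (left out, the last holds). The fingers move at their own pace and stop on an object; "grip_force" is the grip in N (left out, the last holds). Time passes only in rows, so rows that do not move let the fingers close. It gives the time, the measured TCP pose, the force and the opening at its end, in the units of the state.
- r.get_state(): the state, without advancing time (a new reading comes with each control period).
- imaging.capture(name): name is "scene" or "top" or "wrist"; returns a dict with "img" (384x512x3 uint8, red, green, blue), "z_map" (384x512 float32, m along the optical axis (not along the pixel's ray), 0 where there is no reading), "vfov" (degrees; the focal length in pixels is half the picture's height over the tangent of half this angle, whatever the lens; pixels are square), "cx", "cy" (the principal point, pixels), "extrinsics" (4x4, takes a point from camera to world coordinates); the wrist camera has in their place "T_tool_cam" (4x4, takes a point from camera to tool coordinates, whose origin is the TCP and whose axes are the flange's). Camera axes: x right, y down, z forward; pixel columns grow to the right and rows downward; lengths in m; the calibration is good to about 2 mm. The wrist camera is an equidistant fisheye: a pixel r from the principal point sees the ray r / f radians off the axis. A picture is of the moment at which its call begins: read the wrist's pose just before it.
- close_job(): hands the job in, once; it reports no verdict.
The state is a dict: "time_s": time; "joints": joint angles; "qd": joint speeds; "joint_torque": joint torques, N m; "tcp_pos": TCP position; "eef_rot": TCP orientation; "contact_force": force on the tool from outside, world axes, zero at the start; "moment": the same for the moment, N m; "gripper_width": finger opening in m.
Only numpy, scipy, OpenCV 4.12 (cv2) and the standard library are available. Lean on these libraries where they do the work, as an engineer would, in place of code of your own. Each camera call takes 0.05 s, during which the arm holds its last target.

TASK

Push the analyser's blue cover down until it is fully shut, then set your fingertips in the slot of the round fastener and turn it a quarter turn clockwise, as far as it goes, so that the cover is locked. Nothing needs gripping or lifting: do not raise the cover further, and leave everything else on the bench and on the analyser where it stands. Draw back clear of it all when done.

Things in the scene. Friction and masses are not known exactly. Their poses are not given: they have to be found in the camera images.
- analyser: White benchtop analyser, fixed, 300 mm deep (x), 460 mm wide (y), top 130 mm above the bench. Origin on the bench surface; x points away from its front panel (body spans x -132 to 170 mm), y to its left, z up. The cover's hinge line runs along y through (120, 0, 130) mm. The shut cover spans x -110 to 120, y -105 to 105, z 130 to 142 mm.
- cover (a joint): Opening angle, rad, of the flat pale-blue cover (230 x 210 x 12 mm) on top of the analyser: 0 shut, growing as its front edge rises. Starts ajar at 0.2 to 0.5. The hinge is stiff: the cover stays at any angle, and 2 to 4 N down near its front edge pushes it shut.
- cover_edge (a point): Middle of the cover's free front edge, on its top surface, 230 mm from the hinge. Axes: with the cover shut, those of the analyser; they tilt with the cover. Between this edge and the rim of the fastener's disc are 28 mm of plain plate.
- fastener (a joint): Turn of the quarter-turn fastener, rad: 0 unlocked, 1.571 locked (firm stop), growing clockwise seen from above. Starts at 0 to 0.3. Friction about 0.4 N m; it stays where left. A steel tongue under it goes beneath the analyser's front lip when turned with the cover shut, and strikes the lip if the cover is still up.
- fastener_face (a point): Centre of the face of the fastener, a dark grey disc 84 mm across let into the cover on its centre line, 70 mm from the front edge and 160 mm from the hinge. The face stands 2 mm above the cover's top surface, 144 mm above the bench with the cover shut. The disc turns about the axis square to the cover through this point.
- fastener_slot (a point): Centre of the floor of the slot in the disc's face, on the turning axis, 16 mm below the face (128 mm above the bench, cover shut). The slot is 66 mm long, 28 mm wide, closed at both ends: room for shut fingertips. Turns with the disc: y lies along the slot (at 0 parallel to the front edge, at 1.571 front to back), x across it, z out of the cover.
- jar: Bystander: small closed jar, 42 mm wide and 50 mm tall, standing on top of the analyser's left wing. Origin at the centre of its underside.
- sample_cup: Bystander: open plastic cup, 44 mm wide and 45 mm tall, standing on top of the analyser's right wing. Origin at the centre of its underside.
- beaker: Bystander: glass beaker, 68 mm wide and 85 mm tall, on the bench in front of the analyser's left end. Origin at the centre of its underside.
- reagent_bottle: Bystander: glass bottle, 68 mm wide and 150 mm tall, on the bench to the right of the analyser. Origin at the centre of its underside.
- calculator: Bystander: pocket calculator, 130 x 75 x 14 mm, flat on the bench in front of the analyser's right end. Origin at the centre of its underside.
- marker: Bystander: marker pen, 140 mm long and 16 mm thick, flat on the bench in front of the analyser. Origin at the centre of its underside.
- mug: Bystander: white mug, 80 mm wide and 90 mm tall, on the bench to the left of the analyser. Origin at the centre of its underside.

How it is judged:
By the outcome, as a careful person would: the job done as asked, in the order asked, and still so for the second after the job is handed in, with the robot touching nothing.
It also fails if it takes over 50 s, if anything falls off the work surface, if the arm or the gripper's body presses on something with over 40 N, if the wrist force passes 120 N, or if a joint passes its speed limit or range.

## Working session

There is one attempt and no reset: what is moved stays moved. The work goes in short steps, Python scripts to look and compute and a tool call to move; the robot and the scene stay as the last step left them, time stands still between calls to the robot, and variables do not carry over. Pictures are saved under pics/ and viewed, and the job is handed in when it is done.

Besides the shell and the picture viewer there is one more tool, called after "Call:" as name(argument=value, ...) on one line, values as JSON. step_arm: Moves the arm, as the interface text tells. Its arguments: {"type":"object","properties":{"commands":{"type":"array","items":{"type":"array"}},"gripper":{"type":"number"},"grip_force":{"type":"number"}},"required":["commands"]}

```bash
ls; mkdir -p pics; cat > h.py <<'E'
import numpy as np, cv2
from scipy.spatial.transform import Rotation as R
from plant import r, imaging, close_job
def cap(n,save=None):
    d=imaging.capture(n)
    np.savez('last_%s.npz'%n,**{k:v for k,v in d.items()})
    if save: cv2.imwrite('pics/'+save, d['img'][:,:,::-1])
    return d
def pt(d,u,v,z=None):
    f=d['img'].shape[0]/2/np.tan(np.radians(d['vfov'])/2)
    if z is None: z=d['z_map'][int(round(v)),int(round(u))]
    p=np.array([(u-d['cx'])/f*z,(v-d['cy'])/f*z,z,1])
    return (d['extrinsics']@p)[:3]
E
python3 - <<'E'
from h import *
print(r.get_state(), r.grip_depth)
for n in ['scene','top']:
    d=cap(n,n+'0.png'); print(n,d['vfov'],d['cx'],d['cy'],d['extrinsics'])
E
```

```text
pics
{'time_s': 0.0, 'joints': array([ 8.81836455e+01,  2.05911056e+01,  6.33511408e-01, -2.03722194e-02,
       -7.01362851e+01, -1.65066186e+01]), 'qd': array([ 0.07781659, -0.0479253 , -0.05227561,  0.1332174 , -0.03717998,
       -0.08629627]), 'joint_torque': array([ 1.67765702e-04, -5.82711446e+01,  2.93071425e+01,  6.99704468e+00,
        7.23727353e-03, -1.47802734e-04]), 'tcp_pos': array([0.21207499, 0.64029633, 0.22562363]), 'eef_rot': array([ 1.79904548e+02, -8.31426311e-03, -1.83299040e+01]), 'contact_force': array([ 0.55241417,  0.55993166, -0.00459587]), 'moment': array([-0.00757405,  0.04583782, -0.0638635 ]), 'gripper_width': 0.08753006767049275} 0.0188
scene 51.08654469990088 258.9417263576422 190.17629147866194 [[ 0.99308141 -0.09737207  0.06563534  0.48836946]
 [-0.11739478 -0.83651752  0.53521668 -0.60265091]
 [ 0.00278995 -0.53921898 -0.84216097  1.10091833]
 [ 0.          0.          0.          1.        ]]
top 43.814110519741575 266.4298643528873 188.82856491440054 [[ 2.23463143e-02 -9.88216472e-01  1.51422740e-01  4.00317376e-01]
 [-9.99742339e-01 -2.26924026e-02 -5.57707009e-04  3.78304063e-02]
 [ 3.98728103e-03 -1.51371261e-01 -9.88468939e-01  1.27331223e+00]
 [ 0.00000000e+00  0.00000000e+00  0.00000000e+00  1.00000000e+00]]
```

View pics/scene0.png

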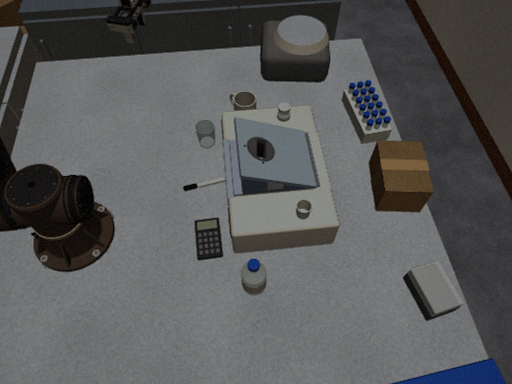

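View pics/top0.png

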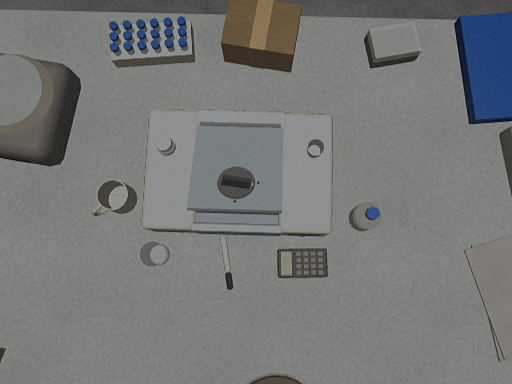

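The scene view shows the base at left, the analyser in the middle with its cover ajar, and the gripper at the far top (130,15). The top view shows the analyser spanning about (145,110)-(332,233), with the disc near (236,182). I'll enlarge it.

```bash
python3 - <<'E'
from h import *
d=np.load('last_top.npz')
c=d['img'][95:255,130:350][:,:,::-1]
c=cv2.resize(c,None,fx=3.6,fy=3.6,interpolation=cv2.INTER_CUBIC)
c=cv2.convertScaleAbs(c,alpha=1.5)
cv2.imwrite('pics/top0c.png',c)
for n,uv in dict(bench=(100,300),wingL=(165,190),wingR=(310,200),cov1=(210,150),cov2=(265,150),cov3=(205,200),cov4=(272,205),disc=(250,190),jar=(165,145)).items(): print(n,pt(d,*uv).round(4))
# plane fit to cover
pts=np.array([pt(d,u,v) for u in range(200,276,3) for v in range(135,207,3) if (u-236)**2+(v-182)**2>24**2])
m=pts.mean(0); U,S,V=np.linalg.svd(pts-m); n=V[2]*np.sign(V[2][2]); print(m,n,np.degrees(np.arccos(n[2])),S[2]/len(pts)**.5, np.degrees(np.arctan2(n[1],n[0])))
E
```

```text
bench [0.293  0.463  0.0013]
wingL [0.567  0.2826 0.1294]
wingR [ 0.5501 -0.0683  0.1337]
cov1 [0.6605 0.1735 0.1643]
cov2 [0.6626 0.0427 0.1684]
cov3 [0.533  0.1727 0.2235]
cov4 [0.5253 0.0241 0.2228]
disc [0.5591 0.074  0.2138]
jar [0.6661 0.2774 0.1811]
[0.62630814 0.10431487 0.18219219] [ 0.3815089  -0.00512064  0.92435098] 22.42930889013262 0.0019034992639426125 -0.7689818940427773
```

View pics/top0c.png

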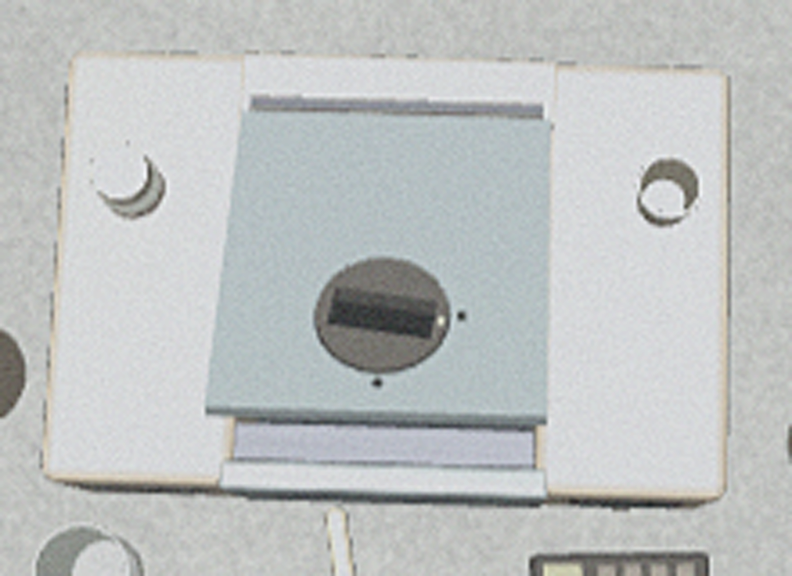

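```bash
cat >> h.py <<'E'
def ptz(d,u,v,Z):
    a=pt(d,u,v,1.0); o=d['extrinsics'][:3,3]; k=a-o
    return o+k*(Z-o[2])/k[2]
E
python3 - <<'E'
from h import *
d=np.load('last_top.npz')
C=[(74,57),(727,73),(721,493),(46,475)]
P=np.array([ptz(d,u/3.6+130-.4,v/3.6+95-.4,.13)[:2] for u,v in C]); print(P.round(4))
a=np.array([[170,230],[170,-230],[-132,-230],[-132,230]])/1000
am=a.mean(0);pm=P.mean(0)
H=(a-am).T@(P-pm);U,S,V=np.linalg.svd(H);Rm=(U@V).T
yaw=np.degrees(np.arctan2(Rm[1,0],Rm[0,0]));o=pm-Rm@am
print('yaw',yaw,'origin',o,(P-(a@Rm.T+o)).round(4))
np.savez('an.npz',R=Rm,o=o)
def w(x,y):return o+Rm@np.array([x,y])
print('edge shut',w(-.11,0),'fast shut',w(-.04,0))
# hinge at z .142 for top? compute edge top now
for th in [.35,.39,.43]:
    x=.12-.23*np.cos(th)-.012*0+.012*np.sin(th); z=.13+.23*np.sin(th)+.012*np.cos(th); print(th,w(x,0),z)
for u,v in [(207,410),(547,420)]:
    print(pt(d,u/3.6+130,v/3.6+94-.8))
# slot-from-dots
E
```

```text
[[ 0.7657  0.3302]
 [ 0.7649 -0.1203]
 [ 0.4756 -0.1168]
 [ 0.4774  0.3317]]
yaw -0.26434565065701526 origin [0.60190685 0.10628289] [[-0.0073 -0.0053]
 [-0.006   0.0042]
 [ 0.0068  0.0063]
 [ 0.0065 -0.0052]]
edge shut [0.49190802 0.1067904 ] fast shut [0.56190728 0.10646744]
0.35 [0.50996688 0.10670708] 0.22013896826892235
0.39 [0.51374097 0.10668966] 0.2285422441966149
0.43 [0.51784807 0.10667071] 0.23678787355481712
[0.5158772  0.2100654  0.22747337]
[ 0.5251166  -0.00129052  0.12992731]
```

Call:
step_arm(commands=[[[0,0,-38],0],[[0,0,-38],0],[[33,29,0],0],[[33,29,0],0],[[33,29,0],0],[[33,29,0],0],[[33,29,0],0],[[33,29,0],0],[[33,29,0],0],[[33,29,0],0],[[33,29,0],0],[[33,29,0],0],[[33,29,0],0],[[33,29,0],0],[[33,29,0],0],[[33,29,0],0],[[0,0,0],-9.2],[[0,0,0],-9.2],[[0,0,0],0],[[0,0,0],0]], gripper=1, grip_force=20)

```text
time_s: 2.6
tcp_pos: [0.523, 0.1102, 0.3024]
eef_rot: [180.0, 0.0, -0.1]
contact_force: [0.2, -0.5, 0.5]
gripper_width: 0.0002
```

```bash
python3 - <<'E'
from h import *
s=r.get_state(); print({k:np.round(v,3) for k,v in s.items()})
d=cap('wrist','w1.png'); print(d['vfov'],d['cx'],d['cy'],d['T_tool_cam'])
np.savez('w1pose.npz',p=s['tcp_pos'],e=s['eef_rot'])
c=cv2.resize(d['img'][:,:,::-1],None,fx=1.5,fy=1.5,interpolation=cv2.INTER_CUBIC)
cv2.imwrite('pics/w1b.png',cv2.convertScaleAbs(c,alpha=1.4))
E
```

```text
{'time_s': np.float64(2.6), 'joints': array([ 3.2923e+01,  4.8270e+00, -9.8920e+00, -7.0000e-03, -7.5297e+01,
        5.6968e+01]), 'qd': array([ 0.193, -0.128,  0.06 , -0.042, -0.005,  0.594]), 'joint_torque': array([ -0.128, -37.1  ,  30.207,   7.124,   0.083,   0.059]), 'tcp_pos': array([0.523, 0.11 , 0.302]), 'eef_rot': array([ 1.79997e+02,  1.70000e-02, -1.11000e-01]), 'contact_force': array([ 0.245, -0.52 ,  0.54 ]), 'moment': array([-0.039, -0.054, -0.011]), 'gripper_width': np.float64(0.0)}
65.70646984690485 260.96080788857296 193.07482687005088 [[ 4.76819629e-04 -9.62842286e-01 -2.70063890e-01  7.28301357e-02]
 [ 9.99999884e-01  4.78703353e-04  5.88888176e-05 -2.28545590e-05]
 [ 7.25798456e-05 -2.70063886e-01  9.62842402e-01 -1.58351705e-01]
 [ 0.00000000e+00  0.00000000e+00  0.00000000e+00  1.00000000e+00]]
```

View pics/w1b.png

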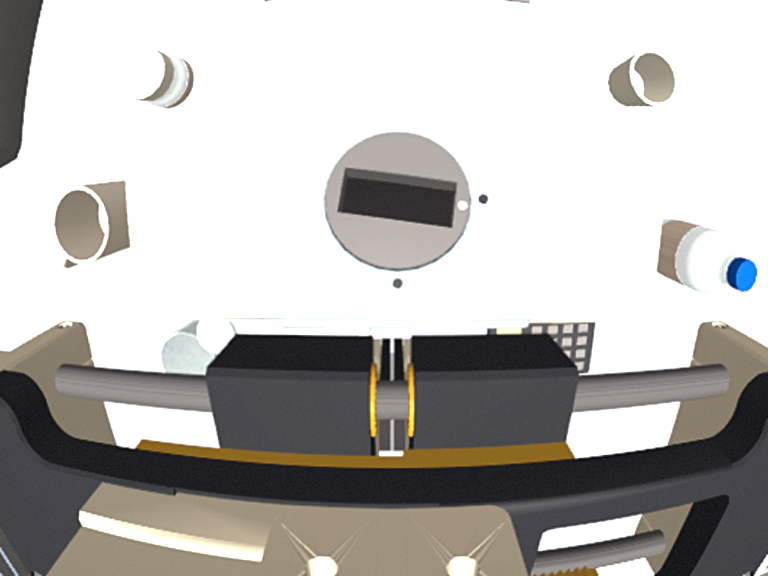

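The wrist view shows the disc centred at about (397,201) in the 1.5x picture, with the white index dot at (463,205), the unlocked mark at (483,199) and the locked mark at (397,283). The fingers are shut at (392,390). Next I'll back-project these points.

```bash
cat >> h.py <<'E'
def ptw(d,u,v,p,e,z=None):
    f=d['img'].shape[0]/2/np.tan(np.radians(d['vfov'])/2)
    if z is None: z=d['z_map'][int(round(v)),int(round(u))]
    x,y=(u-d['cx'])/f,(v-d['cy'])/f; t=np.hypot(x,y)+1e-12
    c=np.array([x/t*np.tan(t)*z,y/t*np.tan(t)*z,z,1])
    return R.from_euler('xyz',e,degrees=True).apply((d['T_tool_cam']@c)[:3])+p
E
python3 - <<'E'
from h import *
d=np.load('last_wrist.npz'); q=np.load('w1pose.npz'); A=np.load('an.npz')
def show(n,u,v):
    p=ptw(d,u/1.5,v/1.5,q['p'],q['e']); print(n,p.round(4),'an',(A['R'].T@(p[:2]-A['o'])).round(4))
for n,u,v in [('discL',329,203),('discR',465,190),('discT',397,137),('discB',397,264),('dotLock',397,283),('dotUnl',483,199),('idx',463,205),('slotL',341,215),('slotR',453,229),('covfront',397,312),('jar',150,72),('wing',600,150),('wingL',230,100)]: show(n,u,v)
c=cv2.resize(d['img'][70:235,100:420][:,:,::-1],None,fx=2.5,fy=2.5,interpolation=cv2.INTER_CUBIC)
cv2.imwrite('pics/w1c.png',cv2.convertScaleAbs(c,alpha=.8))
E
```

```text
discL [0.576  0.1459 0.2061] an [-0.0261  0.0395]
discR [0.5833 0.0676 0.2032] an [-0.0184 -0.0388]
discT [0.6146 0.1067 0.1874] an [0.0127 0.0005]
discB [0.5426 0.1071 0.2182] an [-0.0593  0.0005]
dotLock [0.5959 0.1101 0.4607] an [-0.0061  0.0038]
dotUnl [0.5784 0.0568 0.2036] an [-0.0233 -0.0496]
idx [0.5749 0.0692 0.2074] an [-0.0268 -0.0372]
slotL [0.5692 0.1388 0.2088] an [-0.0329  0.0323]
slotR [0.5616 0.0754 0.2123] an [-0.0402 -0.0311]
covfront [0.5173 0.1071 0.2268] an [-0.0846  0.0005]
jar [0.6721 0.2751 0.1807] an [0.0694 0.1692]
wing [ 0.6167 -0.0536  0.1306] an [ 0.0155 -0.1598]
wingL [0.6528 0.2326 0.1304] an [0.0503 0.1265]
```

View pics/w1c.png

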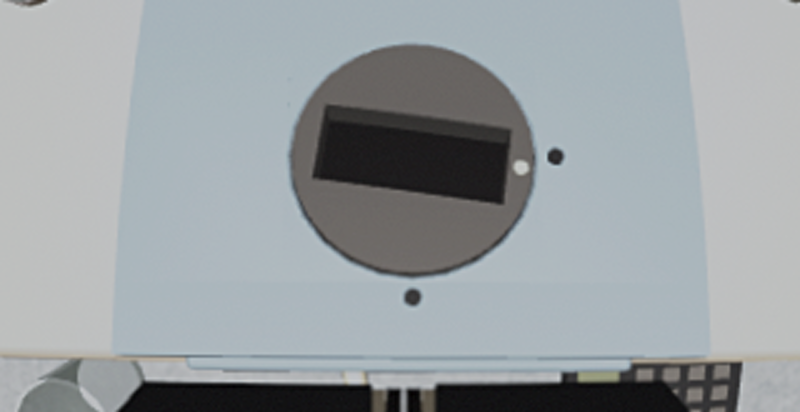

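The cover is at about 0.39 rad: disc centre (0.579, 0.107, 0.203), front edge x≈0.5145. All of this agrees with the given geometry. I'll push down on the plain strip, following the arc.

Call:
step_arm(commands=[[[1,1,22],0],[[1,1,22],0],[[1,1,22],0],[[0,0,0],0],[[-1.9,0,7],0],[[-1.9,0,7],0],[[-1.9,0,7],0],[[-1.9,0,7],0],[[0,0,0],0]])

```text
time_s: 3.78
tcp_pos: [0.5182, 0.107, 0.2079]
eef_rot: [180.0, 0.0, 0.1]
contact_force: [0.3, -0.2, 0.1]
gripper_width: 0.0005
```

```bash
python3 - <<'E'
from h import *
s=r.get_state(); print({k:np.round(v,3) for k,v in s.items() if k in('time_s','tcp_pos','contact_force','moment','eef_rot')})
d=cap('wrist')
c=cv2.resize(d['img'][70:300,100:420][:,:,::-1],None,fx=2.5,fy=2.5,interpolation=cv2.INTER_CUBIC)
cv2.imwrite('pics/w2c.png',cv2.convertScaleAbs(c,alpha=.8))
E
```

```text
{'time_s': np.float64(3.775), 'tcp_pos': array([0.518, 0.107, 0.208]), 'eef_rot': array([1.79985e+02, 4.60000e-02, 7.30000e-02]), 'contact_force': array([ 0.326, -0.216,  0.129]), 'moment': array([-0.026,  0.007,  0.034])}
```

View pics/w2c.png

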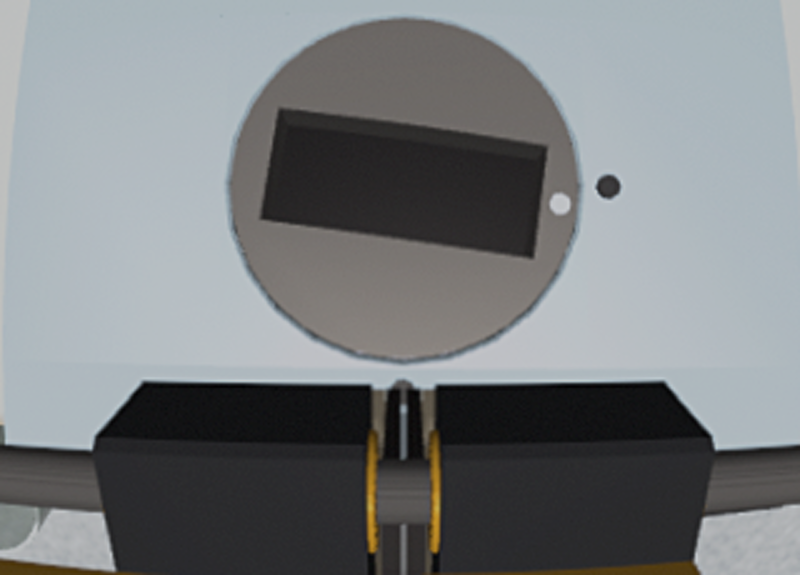

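The wrist view shows the fingers just in front of the disc, over the strip, with the lock dot hidden at (403,385). The force is near zero, so I'll check the cover angle.

```bash
cat >> h.py <<'E'
def cover():
    p=r.get_state(); d=cap('wrist')
    P=np.array([ptw(d,u,v,p['tcp_pos'],p['eef_rot']) for u in range(60,450,4) for v in range(20,200,4) if d['z_map'][v,u]>0])
    A=np.load('an.npz'); a=(P[:,:2]-A['o'])@A['R']
    # cover slabs: right/left strips beside the disc
    k=(abs(a[:,1])>.055)&(abs(a[:,1])<.095)&(a[:,0]>-.08)&(a[:,0]<.10)&(P[:,2]>.12)
    f=np.polyfit(a[k,0],P[k,2],1); print('n',k.sum(),'slope deg',np.degrees(np.arctan(-f[0])),'z at fastener x',np.polyval(f,-.04),'z hinge',np.polyval(f,.12),'rms',np.std(P[k,2]-np.polyval(f,a[k,0])))
E
python3 - <<'E'
from h import *
cover()
E
```

```text
n 1241 slope deg 16.859716990743976 z at fastener x 0.1913411971661969 z hinge 0.1428523294478279 rms 0.0006626521499002865
```

It has come down from 22.4° to 16.9°, so contact is good. Continuing.

Call:
step_arm(commands=[[[-1.5,0,5.3],0],[[-1.5,0,5.3],0],[[-1.5,0,5.3],0],[[-1.5,0,5.3],0],[[-1.1,0,5.5],0],[[-1.1,0,5.5],0],[[-1.1,0,5.5],0],[[-1.1,0,5.5],0],[[-0.6,0,4.5],0],[[-0.6,0,4.5],0],[[-0.6,0,4.5],0],[[0,0,4.5],0],[[0,0,0],0]])

```text
time_s: 5.5
tcp_pos: [0.5062, 0.107, 0.1469]
eef_rot: [180.0, 0.0, 0.1]
contact_force: [-0.1, 0.3, 1.0]
gripper_width: 0.0003
```

```bash
python3 - <<'E'
from h import *
s=r.get_state(); print({k:np.round(v,4) for k,v in s.items() if k in('time_s','tcp_pos','contact_force','moment','eef_rot')})
cover()
E
```

```text
{'time_s': np.float64(5.5), 'tcp_pos': array([0.5062, 0.107 , 0.1469]), 'eef_rot': array([1.799838e+02, 2.730000e-02, 7.350000e-02]), 'contact_force': array([-0.0741,  0.2549,  1.0312]), 'moment': array([-0.0534, -0.0116,  0.0334])}
n 1362 slope deg 1.1108913719288656 z at fastener x 0.14525322348681613 z hinge 0.1421506407689996 rms 0.0006631673681398715
```

Call:
step_arm(commands=[[[-0.3,0,2],0],[[0,0,1.5],0],[[0,0,1.5],0],[[0,0,1],0],[[0,0,0],0]])

```text
time_s: 6.18
tcp_pos: [0.5062, 0.1071, 0.1422]
eef_rot: [180.0, -0.0, 0.1]
contact_force: [-2.7, -0.2, 9.6]
gripper_width: 0.0004
```

```bash
python3 - <<'E'
from h import *
s=r.get_state(); print({k:np.round(v,4) for k,v in s.items() if k in('time_s','tcp_pos','contact_force','moment','eef_rot')})
cover()
E
```

```text
{'time_s': np.float64(6.175), 'tcp_pos': array([0.5062, 0.1071, 0.1422]), 'eef_rot': array([ 1.799999e+02, -3.490000e-02,  9.510000e-02]), 'contact_force': array([-2.7103, -0.2215,  9.5832]), 'moment': array([-0.0973,  1.2567,  0.0331])}
n 1392 slope deg -0.0778056938832398 z at fastener x 0.14213872634832264 z hinge 0.14235600096748904 rms 0.0006594971906076509
```

The cover is shut: slope about 0° and it met the stop at 9.6 N. I'll lift off and look at the slot.

Call:
step_arm(commands=[[[0,0,-8],0],[[0,0,-30],0],[[0,0,-35],0],[[0,0,-35],0],[[0,0,0],0],[[0,0,0],0]])

```text
time_s: 6.98
tcp_pos: [0.5056, 0.107, 0.249]
eef_rot: [-180.0, 0.0, 0.1]
contact_force: [-0.4, -0.2, 0.2]
gripper_width: 0.0006
```

```bash
python3 - <<'E'
from h import *
s=r.get_state(); print({k:np.round(v,4) for k,v in s.items() if k in('time_s','tcp_pos','contact_force','moment','eef_rot')})
np.savez('w3pose.npz',p=s['tcp_pos'],e=s['eef_rot'])
cover()
d=np.load('last_wrist.npz')
c=cv2.resize(d['img'][70:235,140:380][:,:,::-1],None,fx=3.2,fy=3.2,interpolation=cv2.INTER_CUBIC)
cv2.imwrite('pics/w3c.png',cv2.convertScaleAbs(c,alpha=.8))
E
```

```text
{'time_s': np.float64(6.975), 'tcp_pos': array([0.5056, 0.107 , 0.249 ]), 'eef_rot': array([-1.79991e+02,  3.28000e-02,  6.27000e-02]), 'contact_force': array([-0.396 , -0.1723,  0.2444]), 'moment': array([-0.0231,  0.053 , -0.0214])}
n 830 slope deg -0.034142749002358495 z at fastener x 0.14215650995140083 z hinge 0.14225185450441016 rms 0.0007085550999609384
```

View pics/w3c.png

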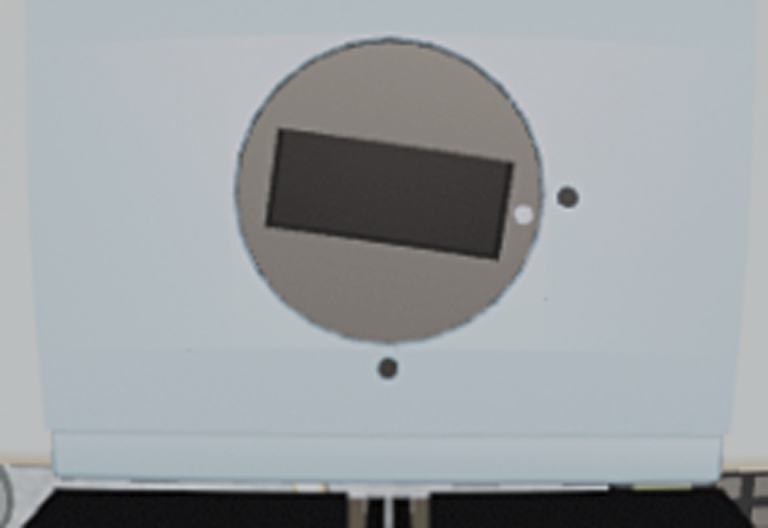

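The view shows the shut cover, with slot corners at (279,129), (513,162), (499,259) and (267,227), the index dot at (523,214), the unlocked mark at (568,197) and the locked mark at (388,368).

```bash
cat > m3.py <<'E'
from h import *
d=np.load('last_wrist.npz'); q=np.load('w3pose.npz'); A=np.load('an.npz')
f=192/np.tan(np.radians(d['vfov'])/2)
def onz(u,v,Z):
    a=ptw(d,u,v,q['p'],q['e'],1.); b=ptw(d,u,v,q['p'],q['e'],2.); k=b-a
    return a+k*(Z-a[2])/k[2]
W={}
for n,u,v,Z in [('TL',279,129,.144),('TR',513,162,.144),('BR',499,259,.144),('BL',267,227,.144),('dL',236,191,.144),('dR',543,191,.144),('dT',390,39,.144),('dB',390,344,.144),('idx',523,214,.144),('unl',568,197,.142),('lock',388,368,.142),('edgeL',52,431,.142),('edgeR',722,436,.142)]:
    W[n]=onz(u/3.2+140-.35,v/3.2+70-.35,Z); print(n,W[n].round(4))
sc=(W['TL']+W['TR']+W['BR']+W['BL'])/4; dc=np.array([(W['dT'][0]+W['dB'][0])/2,(W['dL'][1]+W['dR'][1])/2]); print('slot c',sc,'disc c',dc)
ax=(W['TL']+W['BL']-W['TR']-W['BR'])[:2]; print('slot len',np.linalg.norm(ax)/2,'dir vs +y, deg cw',np.degrees(np.arctan2(ax[0],ax[1])))
print('width',np.linalg.norm(W['TL']-W['BL']))
e=W['edgeL']-W['edgeR'];print('edge yaw cw',np.degrees(np.arctan2(e[0],e[1])))
u=W['unl'][:2]-dc;l=W['lock'][:2]-dc;print('mark ang',np.degrees(np.arctan2(u[1],u[0])),np.degrees(np.arctan2(l[1],l[0])),np.linalg.norm(u),np.linalg.norm(l))
E
python3 m3.py
```

```text
TL [0.5803 0.1371 0.144 ]
TR [0.5713 0.0727 0.144 ]
BR [0.5441 0.0761 0.144 ]
BL [0.553  0.1408 0.144 ]
dL [0.5633 0.1493 0.144 ]
dR [0.5634 0.0641 0.144 ]
dT [0.605  0.1067 0.144 ]
dB [0.5196 0.1065 0.144 ]
idx [0.5568 0.0696 0.144 ]
unl [0.5618 0.0566 0.142 ]
lock [0.512  0.1071 0.142 ]
edgeL [0.4924 0.2098 0.142 ]
edgeR [0.4911 0.0048 0.142 ]
slot c [0.56217292 0.10667367 0.144     ] disc c [0.56229065 0.10673419]
slot len 0.06513811263397921 dir vs +y, deg cw 7.912809793518339
width 0.027523914416151662
edge yaw cw 0.35353165631202377
mark ang -90.57332559269007 179.60944485229822 0.05009822877271572 0.050244266790993565
```

The slot centre is (0.562, 0.107), turned about 8° clockwise. Its length (65 mm), width (27.5 mm) and disc diameter all agree with the given sizes. Moving above it.

Call:
step_arm(commands=[[[19,0,0],0],[[19,0,0],0],[[18.6,0.3,0],0],[[0,0,0],8],[[0,0,29],0],[[0,0,29],0],[[0,0,29],0],[[0,0,0],0],[[0,0,0],0]])

```text
time_s: 8.15
tcp_pos: [0.5636, 0.1069, 0.1629]
eef_rot: [180.0, -0.0, -7.9]
contact_force: [0.5, -0.2, -0.1]
gripper_width: 0.0008
```

```bash
python3 - <<'E'
from h import *
s=r.get_state(); print({k:np.round(v,4) for k,v in s.items() if k in('time_s','joints','tcp_pos','contact_force','moment','eef_rot')})
d=cap('scene'); d2=cap('wrist')
c=cv2.resize(d['img'][90:260,190:360][:,:,::-1],None,fx=3.4,fy=3.4,interpolation=cv2.INTER_CUBIC)
cv2.imwrite('pics/s4c.png',cv2.convertScaleAbs(c,alpha=1.2))
cv2.imwrite('pics/w4.png',cv2.convertScaleAbs(d2['img'][:,:,::-1],alpha=1))
E
```

```text
{'time_s': np.float64(8.15), 'joints': array([ 3.02913e+01,  1.39448e+01, -1.75037e+01,  4.03000e-02,
       -5.85460e+01,  5.17762e+01]), 'tcp_pos': array([0.5636, 0.1069, 0.1629]), 'eef_rot': array([ 1.799764e+02, -2.560000e-02, -7.911400e+00]), 'contact_force': array([ 0.4748, -0.1593, -0.1149]), 'moment': array([-0.0234, -0.0412, -0.0294])}
```

View pics/s4c.png

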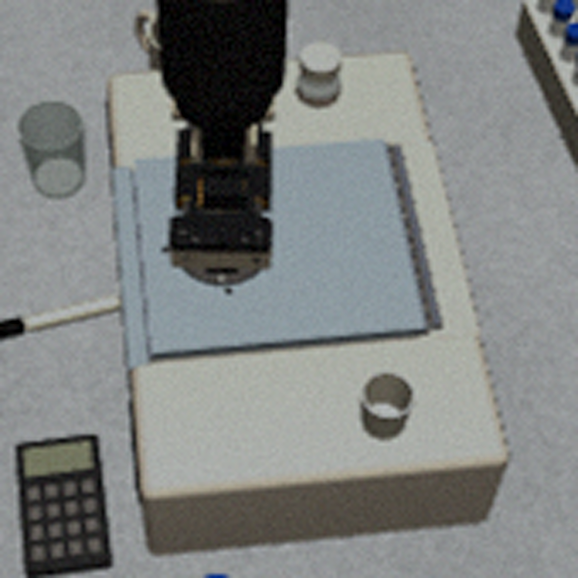

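View pics/w4.png

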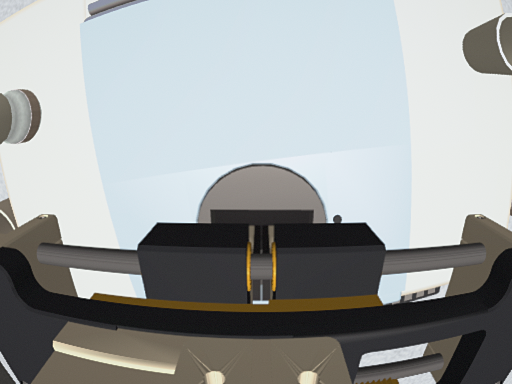

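The wrist view shows the slot's far edge level at row 210, columns 211–313, centred on the fingers (column 261). I'll shift −1.4 mm and descend gently.

Call:
step_arm(commands=[[[-1.4,0,6],0],[[0,0,6],0],[[0,0,5],0],[[0,0,4],0],[[0,0,4],0],[[0,0,0],0]])

```text
time_s: 9.0
tcp_pos: [0.5611, 0.107, 0.1369]
eef_rot: [180.0, 0.0, -7.9]
contact_force: [-0.3, -0.8, 0.3]
gripper_width: 0.0003
```

Call:
step_arm(commands=[[[0.7,0,3],0],[[0,0,2.5],0],[[0,0,0],0]])

```text
time_s: 9.38
tcp_pos: [0.5618, 0.1069, 0.1316]
eef_rot: [180.0, 0.0, -7.9]
contact_force: [-0.9, -0.3, -0.0]
gripper_width: 0.0005
```

The tips are in the slot without load. Start turning.

Call:
step_arm(commands=[[[0,0,0],5],[[0,0,0],5],[[0,0,0],5],[[0,0,0],5],[[0,0,0],5],[[0,0,0],5],[[0,0,0],0]])

```text
time_s: 10.25
tcp_pos: [0.5622, 0.1069, 0.132]
eef_rot: [-180.0, -0.0, -37.9]
contact_force: [1.8, -1.1, -0.3]
gripper_width: 0.0006
```

```bash
python3 - <<'E'
from h import *
s=r.get_state(); print({k:np.round(v,4) for k,v in s.items() if k in('time_s','joints','tcp_pos','contact_force','moment','eef_rot')})
d=cap('top'); d2=cap('wrist')
c=cv2.resize(d['img'][140:230,170:300][:,:,::-1],None,fx=5,fy=5,interpolation=cv2.INTER_CUBIC)
cv2.imwrite('pics/t5c.png',cv2.convertScaleAbs(c,alpha=1.2))
cv2.imwrite('pics/w5.png',d2['img'][:,:,::-1])
E
```

```text
{'time_s': np.float64(10.25), 'joints': array([ 3.03613e+01,  1.55213e+01, -1.98632e+01,  2.24000e-02,
       -5.45993e+01,  2.17613e+01]), 'tcp_pos': array([0.5622, 0.1069, 0.132 ]), 'eef_rot': array([-1.799916e+02, -2.300000e-02, -3.786440e+01]), 'contact_force': array([ 1.7772, -1.0687, -0.3381]), 'moment': array([-0.3009, -0.2921,  0.2998])}
```

View pics/w5.png

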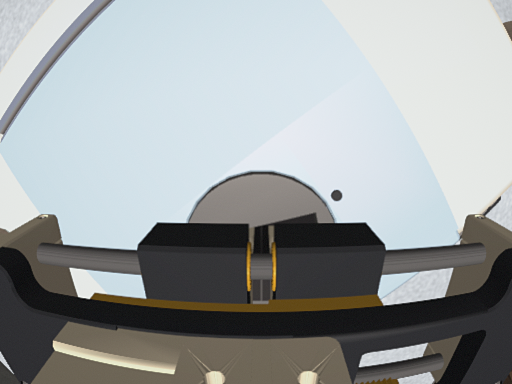

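The tool is engaged: the slot edge (255,223)-(317,213) trails it by the expected play, at about 0.3 N m. Continuing.

Call:
step_arm(commands=[[[0,0,0],5],[[0,0,0],5],[[0,0,0],5],[[0,0,0],5],[[0,0,0],5],[[0,0,0],5],[[0,0,0],5],[[0,0,0],5],[[0,0,0],5],[[0,0,0],5],[[0,0,0],5],[[0,0,0],0]])

```text
time_s: 11.85
tcp_pos: [0.5621, 0.1069, 0.132]
eef_rot: [-180.0, -0.0, -92.8]
contact_force: [0.6, -1.0, 0.3]
gripper_width: 0.0005
```

```bash
python3 - <<'E'
from h import *
s=r.get_state(); print({k:np.round(v,4) for k,v in s.items() if k in('time_s','joints','tcp_pos','contact_force','moment','eef_rot')})
E
```

```text
{'time_s': np.float64(11.85), 'joints': array([ 3.03632e+01,  1.55191e+01, -1.98623e+01,  1.43000e-02,
       -5.46014e+01, -3.31805e+01]), 'tcp_pos': array([0.5621, 0.1069, 0.132 ]), 'eef_rot': array([-1.799793e+02, -3.000000e-04, -9.280910e+01]), 'contact_force': array([ 0.6195, -1.021 ,  0.3338]), 'moment': array([-0.2467, -0.3946,  0.3043])}
```

Call:
step_arm(commands=[[[0,0,0],3],[[0,0,0],3],[[0,0,0],2],[[0,0,0],0]])

```text
time_s: 12.35
tcp_pos: [0.5621, 0.107, 0.132]
eef_rot: [-180.0, 0.0, -100.8]
contact_force: [0.0, -1.3, 0.7]
gripper_width: 0.0003
```

```bash
python3 - <<'E'
from h import *
s=r.get_state(); print({k:np.round(v,4) for k,v in s.items() if k in('time_s','tcp_pos','contact_force','moment','eef_rot')})
E
```

```text
{'time_s': np.float64(12.35), 'tcp_pos': array([0.5621, 0.107 , 0.132 ]), 'eef_rot': array([-1.799828e+02,  5.900000e-03, -1.008357e+02]), 'contact_force': array([ 0.029 , -1.3359,  0.7144]), 'moment': array([-0.2822, -0.3686,  0.3535])}
```

Call:
step_arm(commands=[[[0,0,0],2],[[0,0,0],2],[[0,0,0],0]])

```text
time_s: 12.72
tcp_pos: [0.5621, 0.107, 0.132]
eef_rot: [-180.0, 0.0, -104.9]
contact_force: [1.3, -0.7, 1.5]
gripper_width: 0.0004
```

```bash
python3 - <<'E'
from h import *
s=r.get_state(); print({k:np.round(v,4) for k,v in s.items() if k in('time_s','tcp_pos','contact_force','moment','eef_rot')})
E
```

```text
{'time_s': np.float64(12.725), 'tcp_pos': array([0.5621, 0.107 , 0.132 ]), 'eef_rot': array([-1.799869e+02,  6.400000e-03, -1.049478e+02]), 'contact_force': array([ 1.2655, -0.6857,  1.5074]), 'moment': array([-0.3821, -0.4865,  0.3447])}
```

Call:
step_arm(commands=[[[0,0,0],1],[[0,0,0],1],[[0,0,0],0]])

```text
time_s: 13.1
tcp_pos: [0.5619, 0.107, 0.1319]
eef_rot: [180.0, -0.0, -106.9]
contact_force: [-0.7, -1.0, 2.4]
gripper_width: 0.0003
```

```bash
python3 - <<'E'
from h import *
s=r.get_state(); print({k:np.round(v,4) for k,v in s.items() if k in('time_s','tcp_pos','contact_force','moment','eef_rot')})
d2=cap('wrist')
c=cv2.resize(d2['img'][140:260,150:390][:,:,::-1],None,fx=3.2,fy=3.2,interpolation=cv2.INTER_CUBIC)
cv2.imwrite('pics/w6.png',c)
E
```

```text
{'time_s': np.float64(13.1), 'tcp_pos': array([0.5619, 0.107 , 0.1319]), 'eef_rot': array([ 1.799943e+02, -7.300000e-03, -1.069174e+02]), 'contact_force': array([-0.7185, -0.9978,  2.4072]), 'moment': array([-0.211 ,  0.1107,  0.7554])}
```

View pics/w6.png

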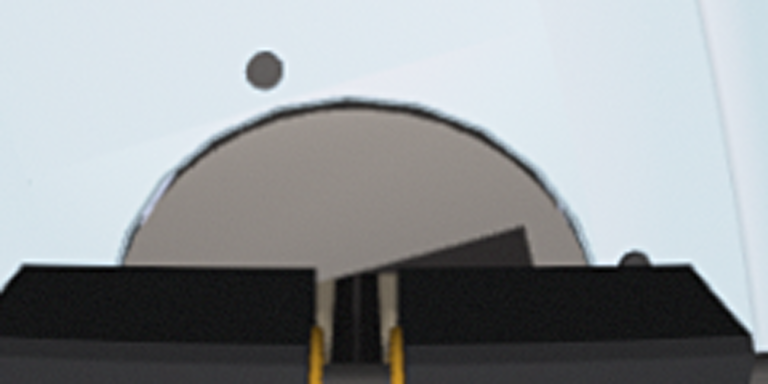

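The wrist moment jumped from 0.34 to 0.76 N m, which suggests the stop. I'll confirm with a little more.

Call:
step_arm(commands=[[[0,0,0],1],[[0,0,0],1],[[0,0,0],0]])

```text
time_s: 13.52
tcp_pos: [0.5619, 0.107, 0.132]
eef_rot: [-180.0, -0.0, -108.9]
contact_force: [-1.2, -0.8, 3.2]
gripper_width: 0.0005
```

```bash
python3 - <<'E'
from h import *
s=r.get_state(); print({k:np.round(v,4) for k,v in s.items() if k in('time_s','tcp_pos','contact_force','moment','eef_rot')})
E
```

```text
{'time_s': np.float64(13.525), 'tcp_pos': array([0.5619, 0.107 , 0.132 ]), 'eef_rot': array([-1.799968e+02, -3.900000e-03, -1.089184e+02]), 'contact_force': array([-1.2336, -0.8047,  3.215 ]), 'moment': array([-0.1974,  0.407 ,  1.0955])}
```

Call:
step_arm(commands=[[[0,0,0],1],[[0,0,0],1],[[0,0,0],0],[[0,0,0],-5],[[0,0,0],-5],[[0,0,0],-5],[[0,0,0],-5],[[0,0,0],0]])

```text
time_s: 14.52
tcp_pos: [0.5616, 0.107, 0.1312]
eef_rot: [179.9, 0.0, -91.1]
contact_force: [-0.3, 0.8, -0.1]
gripper_width: 0.0004
```

```bash
python3 - <<'E'
from h import *
s=r.get_state(); print({k:np.round(v,4) for k,v in s.items() if k in('time_s','tcp_pos','contact_force','moment','eef_rot')})
E
```

```text
{'time_s': np.float64(14.525), 'tcp_pos': array([0.5616, 0.107 , 0.1312]), 'eef_rot': array([ 1.799457e+02,  2.780000e-02, -9.108110e+01]), 'contact_force': array([-0.2757,  0.7505, -0.1035]), 'moment': array([ 0.0786, -0.0583,  0.0169])}
```

The tips are free of load. Withdraw straight up and set back to look.

Call:
step_arm(commands=[[[0,0,-5],0],[[0,0,-10],0],[[0,0,-20],0],[[0,0,-30],0],[[0,0,-35],0],[[0,0,-20],0],[[-28,0,0],0],[[-28,0,0],0],[[0,0,0],0],[[0,0,0],0]])

```text
time_s: 15.78
tcp_pos: [0.5628, 0.1628, 0.2523]
eef_rot: [-180.0, 0.0, -90.9]
contact_force: [0.4, -0.0, 0.2]
gripper_width: 0.0006
```

```bash
python3 - <<'E'
from h import *
s=r.get_state(); print({k:np.round(v,4) for k,v in s.items() if k in('time_s','tcp_pos','contact_force','moment','eef_rot')})
np.savez('w3pose.npz',p=s['tcp_pos'],e=s['eef_rot'])
d=cap('wrist')
c=cv2.resize(d['img'][70:235,140:380][:,:,::-1],None,fx=3.2,fy=3.2,interpolation=cv2.INTER_CUBIC)
cv2.imwrite('pics/w7c.png',cv2.convertScaleAbs(c,alpha=.8))
E
```

```text
{'time_s': np.float64(15.775), 'tcp_pos': array([0.5628, 0.1628, 0.2523]), 'eef_rot': array([-1.799901e+02,  7.500000e-03, -9.093020e+01]), 'contact_force': array([ 0.3706, -0.0401,  0.1724]), 'moment': array([ 0.0247, -0.129 , -0.0221])}
```

View pics/w7c.png

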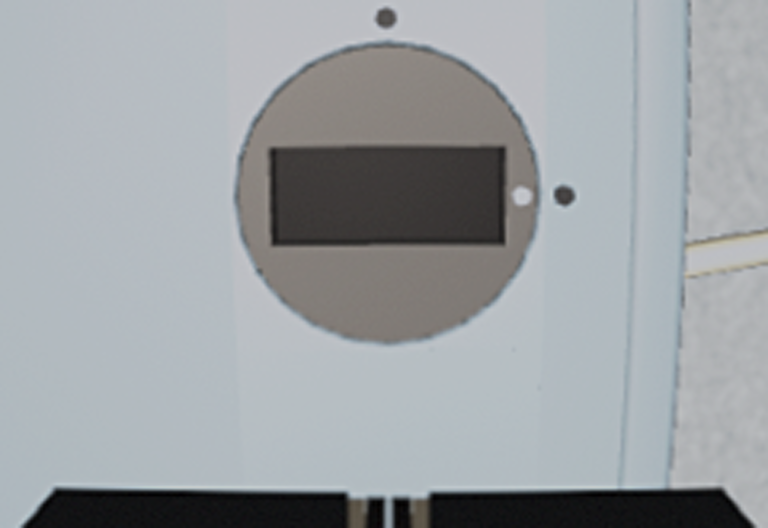

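The index dot (522,195) lines up with the locked mark (565,195). Now the angle in numbers, from slot corners (271,147), (505,146), (505,243) and (272,245).

```bash
python3 - <<'E'
from h import *
d=np.load('last_wrist.npz'); q=np.load('w3pose.npz')
def onz(u,v,Z):
    u,v=u/3.2+140-.35,v/3.2+70-.35
    a=ptw(d,u,v,q['p'],q['e'],1.); b=ptw(d,u,v,q['p'],q['e'],2.); k=b-a
    return a+k*(Z-a[2])/k[2]
TL,TR,BR,BL=[onz(u,v,.144) for u,v in [(271,147),(505,146),(505,243),(272,245)]]
ax=(TL+BL-TR-BR)[:2]; print('slot cw from +y',np.degrees(np.arctan2(ax[0],ax[1])), 'c',(TL+TR+BR+BL)/4)
a=onz(565,195,.142)-onz(386,18,.142); l=onz(565,195,.142)-np.array([.5622,.1067,.142]); i=onz(522,195,.144)-np.array([.5622,.1067,.144])
print('lock mark',np.degrees(np.arctan2(l[1],l[0])),'idx',np.degrees(np.arctan2(i[1],i[0])))
cover()
E
```

```text
slot cw from +y 90.52700487786097 c [0.56193763 0.10684629 0.144     ]
lock mark 179.34906694582764 idx 179.19515740843383
n 595 slope deg -0.060484601922437015 z at fastener x 0.1422094102346396 z hinge 0.1423783151694314 rms 0.0007400783339940154
```

Locked: slot at about 90° to the front edge, cover slope about 0°. Drawing back clear.

Call:
step_arm(commands=[[[0,0,-35],0],[[0,0,-35],0],[[0,0,-30],0],[[-25,25,0],0],[[-25,25,0],0],[[-25,25,0],0],[[-25,0,0],0],[[-25,0,0],0],[[-25,0,0],0],[[0,0,0],0],[[0,0,0],0]])

```text
time_s: 17.25
tcp_pos: [0.4906, 0.3143, 0.3513]
eef_rot: [180.0, -0.1, -90.9]
contact_force: [-0.1, -0.3, 0.8]
gripper_width: 0.0002
```

```bash
python3 - <<'E'
from h import *
s=r.get_state(); print({k:np.round(v,4) for k,v in s.items() if k in('time_s','tcp_pos','contact_force')})
d=cap('top'); 
c=cv2.resize(d['img'][95:295,90:390][:,:,::-1],None,fx=2.6,fy=2.6,interpolation=cv2.INTER_CUBIC)
cv2.imwrite('pics/t8c.png',cv2.convertScaleAbs(c,alpha=1.4))
E
```

```text
{'time_s': np.float64(17.25), 'tcp_pos': array([0.4906, 0.3143, 0.3513]), 'contact_force': array([-0.105 , -0.2784,  0.8122])}
```

View pics/t8c.png

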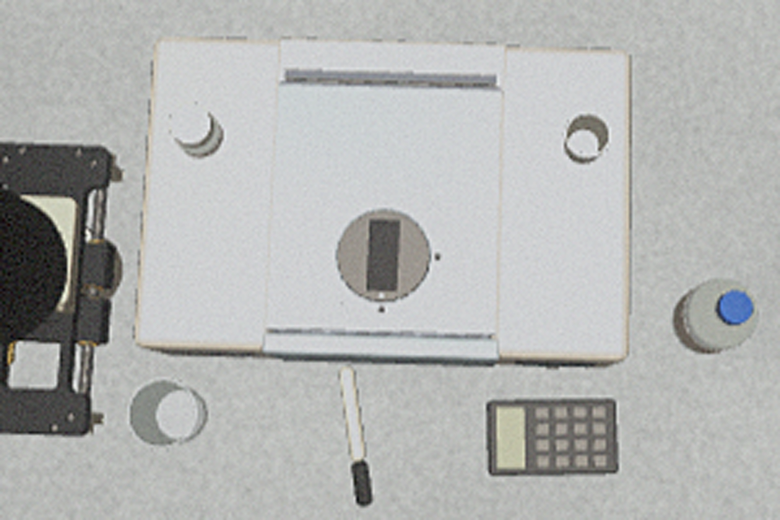

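The cover is shut, with the slot running front to back at (383,254) and the index at the locked mark. The jar, cup, beaker, marker, calculator and bottle stand where they were, and the arm is clear at left.

```bash
python3 -c "
from plant import close_job
print(close_job())"
```

```text
the job is handed in; nothing more can be done
None
```

The cover is fully shut and the fastener is turned to its stop, so the cover is locked. The job is handed in, with the arm clear of everything after about 17 s.

- **Cover:** I pushed it down on the plain strip near its front edge, from about 0.39 rad, until it met the stop at 9.6 N. After locking, its slope still measured about 0° (−0.06°).
- **Fastener:** I set the shut fingertips 12 mm into the slot, about 4 mm above its floor. I turned it clockwise from about 8° until the wrist moment climbed past its steady 0.35 N m, last read at 1.1 N m, then turned 2° further. The slot now measures 90.5° in world axes, about 90.2° relative to the front edge. The index dot lines up with the locked mark to within 0.2°.
- **Bystanders:** in the last overhead picture the jar, cup, beaker, bottle, calculator and marker are where they started. The gripper hides the mug in that picture, so I did not check it at the end. The fingertips passed over that area at about 0.30 m going in and 0.35 m coming back, and the mug is 90 mm tall.

One measurement disagreed: the analyser's corners came out about 10 mm smaller than the stated size, perhaps because its edges are rounded. The positions I worked from (disc, slot and cover edge) agreed with the given sizes to 1–2 mm.

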